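# Step a sample carousel back one notch

## Robot

A 7-joint arm with a two-finger parallel gripper is mounted at the origin on a cart in front of the work surface, level with it; the furniture and walls round the work are solid. World frame = base frame: x ahead of the robot, y to its left, z up, the work surface at z = 0. Lengths are in m, angles in rad, forces in N, time in s.
With the tool pointing down it reaches from about 0.35 to 0.9 m from the base axis. Payload 7.2 kg.
Tool frame: the origin (TCP) lies on the centre line of the jaws, within the pads' length; the fingertips stand 19 mm ahead of it and the grasp point (between the pads) is the TCP (arm.tip_reach is the z of the fingertips in the tool frame, in m); z points along the fingers, y is the direction in which the jaws open and shut (so a half turn about z gives the same grasp; the last joint's range is limited). The gripper opens to 88 mm and grips with 3 to 60 N. Pads are 20 mm wide; open, the fingers measure 115 mm over their backs; the gripper's body (75 mm by 178 mm) begins 61 mm behind the grasp point.
Start: joints at [-1.339, 0.411, -0.013, 1.596, 0.006, 1.134, -0.082], TCP at [0.185, 0.597, 0.242] pointing down, gripper open.
Joint ranges: [-2.95, 2.95], [-0.29, 1.99], [-1.47, 1.44], [0.14, 2.54], [-1.03, 4.17], [0.13, 1.85], [-2.86, 2.86]. Speed limits (rad/s): [2.39, 2.39, 3.01, 3.01, 3.14, 3.14, 3.14].

## Interface

Orientations are given as a rotation vector (axis times angle).
In Python, from bench import arm, optics gives the robot as it stands.
- The arm moves only by the shell command python3 -m handwheel 'ROWS' [OPENING] [FORCE]. ROWS is JSON, a list of rows, each an object of numbers: "dx", "dy", "dz": the shift along the tool's x, y, z in m; "spin": the turn about the tool's z in degrees. In form: [{"dx": .., "dy": .., "dz": .., "spin": ..}, ...]. A call has 1 to 8 rows; each row is the pose to reach, as a shift and turn from the pose measured when the call began, along the tool's axes at that moment; what a row does not reach only later rows make up. A row lasts 1/12 s, in which the tool goes at most 41.7 mm and 7.16 degrees, less where a joint would pass 70% of its speed; a pose out of reach is approached as far as the arm can. A call with a gripper value outside its range is refused whole. OPENING is the opening, from -1 (shut) to 1 (fully open), set as the call begins (- or left out, the last holds). The fingers move at their own pace and stop on an object; FORCE is the grip in N (left out, the last holds). Time passes only in rows, so rows that repeat a pose let the fingers close. It gives the time, the measured TCP pose, the force and the opening at its end, in the units of the state.
- arm.read_state(): the state, without advancing time (a new reading comes with each control period).
- optics.grab_frame(name): name is "side" or "top"; returns the picture (384x512x3 uint8, red, green, blue); there is no depth.
- optics.get_calibration(name): a dict with "fx", "fy", "cx", "cy" (pixels), "rvec" (rotation vector, rad) and "tvec" (3), from world to camera coordinates, as OpenCV has them. Camera axes: x right, y down, z forward; pixel columns grow to the right and rows downward; lengths in m; the calibration is good to about 2 mm. A picture is of the moment at which its call begins. get_calibration takes no time and is no camera call.
- arm.sign_off(): hands the job in, once; it reports no verdict.
The state is a dict: "clock": time; "q": joint angles; "dq": joint speeds; "effort": joint torques, N m; "eef_pos": TCP position; "eef_rot": TCP orientation; "contact_force": force on the tool from outside, world axes, zero at the start; "ft_torque": the same for the moment, N m; "finger_gap": opening from 0.0 (shut) to 1.0 (fully open).
Only numpy, scipy, OpenCV 4.12 (cv2) and the standard library are available. Lean on these libraries where they do the work, as an engineer would, in place of code of your own. Each camera call takes 0.05 s, during which the arm holds its last target. There are 200 camera calls.

## Task

The sample wheel was clicked forward one place too far, and the orange-capped tube has gone past the bar-code reader. With a fingertip, lift the pawl by pushing its red roller up and over until it lies right back, push the wheel backward one notch by one of its blue pegs so that the orange-capped tube stands in front of the reader, then push the roller back over so that the pawl drops into its notch and locks the wheel there. Push lightly and do not pinch the roller, lift no tube and do not push on the tubes, and leave the cup, the bottle and the timer where they stand.

Things in the scene. Friction and masses are not known exactly. Their poses are not given: they have to be found in the camera images.
- carousel: Hand-indexed sample carousel, fixed. White base plate, x -118..142, y -119..127 mm, 16 mm high. Origin on the wheel's upright axis at the worktop, z up; it stands with its x pointing to the robot's left and its y toward the robot, within 17 deg. All positions in this list are in this frame; azimuth is counted anticlockwise from its +x seen from above.
- wheel (a joint): Wheel angle, rad; + is forward, anticlockwise from above. Starts at 0 to 0.10 (a little past the last click). A notch is 30 deg (0.524). With the pawl down it clicks forward freely but goes back only until a tooth's steep face meets the pawl nose: at 0, or, one notch back, at -0.524. Friction holds it where it is left (0.22 N m, about 3 N at a peg).
- wheel_top (a point): Centre of the white tray on top of the wheel, z = 70 mm, radius 87 mm; 12 tube holes on radius 48 mm, every 30 deg. Below it the dark steel disc, radius 108 mm, with 12 saw teeth on its upper rim (radius 92 to 108 mm, z = 30 to 39 mm). Turned back beyond -0.524 the pawl lands on the next crest and does not drop in; a slight push forward then clicks it in.
- peg_top (a point): Top centre of one of six equal upright blue pegs on the tray's rim, for pushing the wheel: diameter 10 mm, z = 70 to 101 mm, on radius 78 mm, at azimuths 15, 75, 135, 195, 255, 315 deg at wheel joint 0; this is the one at 195 deg, on the robot's right. Backward is clockwise: there the peg is pushed toward the robot (+y); a notch moves it 41 mm. The holes beside it are empty.
- pawl (a joint): Angle of the steel gravity pawl, rad: 0 to 0.04 with its nose in a tooth's root, 0.12 with the nose on a crest, growing as it lifts, 2.2 laid back on its rest bar. No spring, only its weight (under 1 N at the pin). Past about 1.65 it tips over and lies back by itself; pushed back below about 1.2 it drops into the teeth by itself.
- pawl_pivot (a point): The pawl's level pivot, along y of the carousel, at x = 75, y = 100, z = 55 mm, in a bracket of two aluminium cheeks (x 66..99, y 87..113 mm, up to z = 79 mm) on the robot's side of the wheel. The pawl arm reaches 75 mm from it toward -x, its nose resting in the teeth at x = 0, y = 100 mm.
- roller: Red roller, a free-turning sleeve 12 mm thick (collar 15 mm at its free end), level, on the pawl's lifter pin, y = 110 to 160 mm; origin in its middle (y = 135), 50 mm from the pivot. Pawl down: x = 30, z = 77 mm. Pushed level toward +x it rolls up over the pivot (top x = 75, z = 105 mm) and comes down at x = 119, z = 79 mm, laid back. A push toward -x returns it. 55 mm free air below.
- reader (a point): Grey bar-code reader, 42 x 30 mm, 95 mm high (this point is its top), 134 mm from the wheel axis at azimuth -30 deg, looking at the wheel.
- tube_orange: Orange-capped sample tube, cap 17 mm wide, 90 mm long, loose in the wheel; origin at its bottom, z = 35 mm, cap top z = 125 mm. Azimuth 0 at wheel joint 0; in front of the reader at wheel joint -0.524. It could be lifted out: leave it down.
- tube_purple_a: Purple-capped tube, like the orange one; azimuth -30 deg at wheel joint 0.
- tube_red_a: Red-capped tube, the same, azimuth -60 deg.
- tube_teal: Teal-capped tube, the same, azimuth 30 deg.
- tube_red_b: Red-capped tube, the same, azimuth 60 deg.
- tube_purple_b: Purple-capped tube, the same, azimuth 90 deg.
- sample_cup: White sample cup with orange lid, 59 mm in diameter, 66 mm high, loose, left of the carousel; origin under its centre. Leave it.
- stain_bottle: Amber stain bottle with red cap, 38 mm in diameter, 78 mm high, loose, left of the carousel, farther back; origin under its centre. Leave it.
- timer: White lab timer lying flat, 62 x 66 x 16 mm, loose, right of the carousel; origin under its centre. Leave it.

How it is judged:
By the outcome, as a careful person would: the job done as asked, in the order asked, and still so for the second after the job is handed in, with the robot touching nothing.
It also fails if it takes over 61 s, if anything falls off the work surface, if the arm or the gripper's body presses on something with over 40 N, if the wrist force passes 120 N, or if a joint passes its speed limit or range.

## Working session

There is one attempt and no reset: what is moved stays moved. The work goes in short steps, Python scripts to look and compute and a shell command to move; the robot and the scene stay as the last step left them, time stands still between calls to the robot, and variables do not carry over. Pictures are saved under pics/ and viewed, on a budget of 10 in all, crops included, one or two more only if the job needs it, and the job is handed in when it is done.

```bash
mkdir -p pics
python3 - <<'E'
from bench import arm, optics
import cv2, numpy as np
s=arm.read_state(); print({k:np.round(v,3).tolist() for k,v in s.items()}, arm.tip_reach)
ims=[]
for n in("side","top"):
    im=optics.grab_frame(n); cv2.imwrite(f"{n}0.png",im[:,:,::-1]); c=optics.get_calibration(n); print(n,{k:np.round(v,4).tolist() for k,v in c.items()})
    R=cv2.Rodrigues(np.array(c["rvec"]))[0]; print("cam pos",-R.T@np.array(c["tvec"]))
    cv2.imwrite(f"pics/{n}0.png",cv2.resize(im[:,:,::-1],(800,600)))
E
```

```text
{'clock': 0.0, 'q': [-1.339, 0.412, -0.013, 1.597, 0.006, 1.134, -0.082], 'dq': [0.0, 0.001, 0.0, 0.001, -0.0, -0.001, 0.0], 'effort': [-0.0, -58.797, 0.641, -29.107, -0.054, 0.019, 0.0], 'eef_pos': [0.184, 0.597, 0.241], 'eef_rot': [-0.469, -3.106, 0.002], 'contact_force': [0.708, -0.782, 0.497], 'ft_torque': [-0.005, -0.064, -0.031], 'finger_gap': 1.001} 0.019
side {'fx': 364.915, 'fy': 364.915, 'cx': 254.6866, 'cy': 196.3328, 'rvec': [2.1866, -0.2936, 0.1422], 'tvec': [-0.5672, 0.1476, 0.9475]}
cam pos [ 0.37363196 -0.80299366  0.6758793 ]
top {'fx': 385.4684, 'fy': 385.4684, 'cx': 260.0594, 'cy': 193.4833, 'rvec': [2.1841, -2.1365, 0.1786], 'tvec': [-0.0804, 0.5841, 0.8683]}
cam pos [ 0.45860607 -0.04611722  0.94291275]
```

View pics/top0.png

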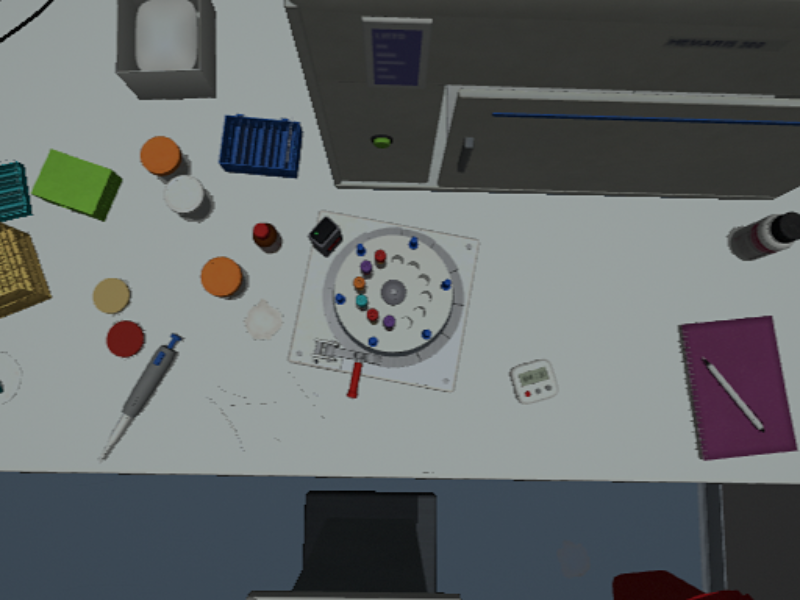

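View pics/side0.png

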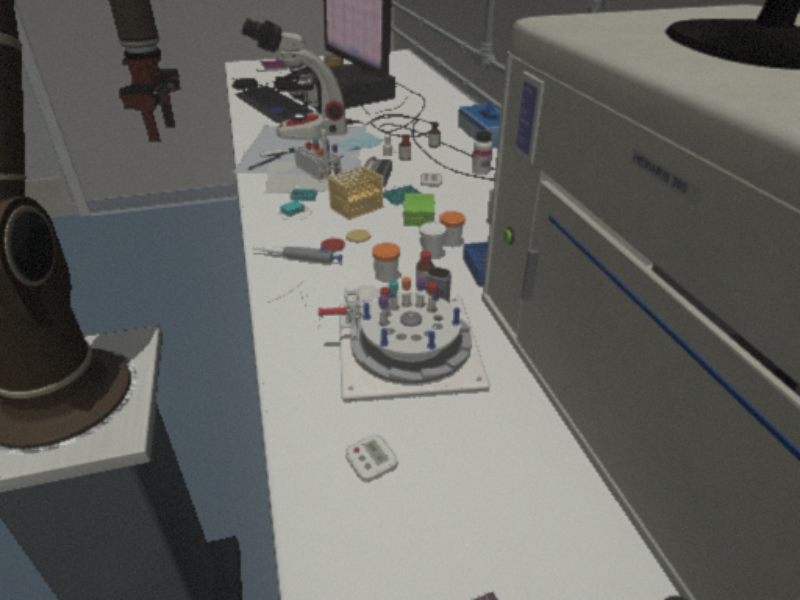

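The top view (800 px scale) shows the wheel hub at (393,292) and blue pegs at (360,250), (413,243), (446,285), (427,334), (373,341) and (340,299). The roller is at (356,376), and the plate corners are at (320,210), (479,240), (453,390) and (289,362). The side view shows the roller on the robot's side, with the pawl down.

```bash
cat > h.py <<'E'
from bench import arm, optics
import cv2, numpy as np
from scipy.spatial.transform import Rotation as Ro
def ray(n,uv,z):
    c=optics.get_calibration(n); R=cv2.Rodrigues(np.array(c["rvec"]))[0]; o=-R.T@np.array(c["tvec"])
    d=R.T@np.array([(uv[0]-c["cx"])/c["fx"],(uv[1]-c["cy"])/c["fy"],1]); return (o+d*(z-o[2])/d[2])
def proj(n,p):
    c=optics.get_calibration(n); K=np.array([[c["fx"],0,c["cx"]],[0,c["fy"],c["cy"]],[0,0,1]])
    return cv2.projectPoints(np.array(p,float).reshape(-1,3),np.array(c["rvec"]),np.array(c["tvec"]),K,None)[0][:,0]
def blobs(im,lo,hi,box,amin=5):
    h=cv2.cvtColor(im,cv2.COLOR_RGB2HSV); m=cv2.inRange(h,np.array(lo),np.array(hi)); k=np.zeros_like(m); x0,y0,x1,y1=box; k[y0:y1,x0:x1]=m[y0:y1,x0:x1]
    n,_,st,ce=cv2.connectedComponentsWithStats(k); return [(ce[i],st[i]) for i in range(1,n) if st[i][4]>=amin]
E
python3 - <<'E'
from h import *
im=cv2.imread("top0.png")[:,:,::-1].copy()
C=np.array([[320,210],[479,240],[453,390],[289,362]])*.64
W=np.array([ray("top",c,.016)[:2] for c in C]); M=np.array([[142,-119],[-118,-119],[-118,127],[142,127]])/1e3
a=M-M.mean(0);b=W-W.mean(0); th=np.arctan2((a[:,0]*b[:,1]-a[:,1]*b[:,0]).sum(),(a*b).sum())
R=np.array([[np.cos(th),-np.sin(th)],[np.sin(th),np.cos(th)]]); t=W.mean(0)-R@M.mean(0)
print("plate th",np.degrees(th),"t",t,"res",(M@R.T+t-W)*1e3)
P=[];
for c,s in blobs(im,(105,120,40),(125,255,255),(195,140,305,235)):
    p=ray("top",c,.088)[:2]; P.append(p); l=R.T@(p-t); print("peg",c,s,p,np.hypot(*l)*1e3,np.degrees(np.arctan2(l[1],l[0])))
A=np.array(P); print("center",A.mean(0))
for c,s in blobs(im,(0,150,60),(8,255,255),(210,225,240,260))+blobs(im,(172,150,60),(180,255,255),(210,225,240,260)):
    p=ray("top",c,.08)[:2]; print("roller",c,s,p,R.T@(p-t)*1e3)
E
```

```text
plate th 80.97381339829752 t [ 0.59569544 -0.04819412] res [[ 1.86405958  1.91679821]
 [ 2.9823766  -2.22734676]
 [-4.19627223 -2.67848545]
 [-0.65016395  2.98903399]]
peg [264.25       155.28571429] [262 152   5   8  28] [ 0.66710989 -0.07421713] 76.00803078107184 -100.99526386453748
peg [230.77777778 159.48148148] [229 156   5   8  27] [0.65536466 0.00140276] 77.59037205037185 -41.24055172966993
peg [285.14814815 181.88888889] [283 179   5   7  27] [ 0.60696924 -0.12247986] 75.13634554177776 -162.34430837388857
peg [217.23333333 190.96666667] [215 188   6   7  30] [0.58262423 0.02941334] 78.70053372367569 18.58662595516984
peg [272.5        213.39285714] [270 211   6   6  28] [ 0.53514557 -0.09505958] 76.5680034877299 136.7659782785258
peg [238.07407407 218.40740741] [236 216   5   6  27] [ 0.52228157 -0.01884163] 79.06430681689628 77.23356682126672
center [ 0.59491586 -0.04663035]
roller [226.66336634 243.11881188] [222 232   9  23 101] [0.46753429 0.00512644] [ 32.55359888 134.93934385]
```

```bash
cat >> h.py <<'E'
TH=np.radians(81.0); T=np.array([.5952,-.0472]); RC=np.array([[np.cos(TH),-np.sin(TH)],[np.sin(TH),np.cos(TH)]])
def go(x=None,y=None,tip=None):
    """current fingertip in carousel mm; tool-axis shift (mm) to target; spin to align tool y with carousel x"""
    s=arm.read_state(); p=np.array(s["eef_pos"]); R=Ro.from_rotvec(s["eef_rot"]).as_matrix()
    tp=p+R@[0,0,.019]; l=RC.T@(tp[:2]-T)*1e3
    ang=np.degrees(np.arctan2(R[1,1],R[0,1])); err=(81-ang+180)%360-180
    print("t %.2f tip local"%s["clock"],l.round(1),"z",(tp[2]*1e3).round(1),"F",np.round(s["contact_force"],1),"gap",round(s["finger_gap"],2),"spin needed",round(-err,1),"tilt",np.degrees(np.arccos(-R[2,2])).round(1))
    if x is not None:
        w=np.append(T+RC@(np.array([x,y])/1e3),tip/1e3); print("  shift tool mm",(R.T@(w-tp)*1e3).round(1))
E
python3 -c "
from h import *
go(-4,141,150)"
```

```text
t 0.10 tip local [571.7 506.4] z 221.9 F [-0.2  0.  -0. ] gap 1.0 spin needed -8.2 tilt 0.1
  shift tool mm [-443.5 -517.8   72.7]
```

```bash
python3 -m handwheel '[{"dx":-0.027,"dy":-0.030,"dz":0,"spin":-4},{"dx":-0.054,"dy":-0.061,"dz":0,"spin":-8.2},{"dx":-0.080,"dy":-0.092,"dz":0,"spin":-8.2},{"dx":-0.107,"dy":-0.123,"dz":0,"spin":-8.2},{"dx":-0.133,"dy":-0.154,"dz":0,"spin":-8.2},{"dx":-0.160,"dy":-0.185,"dz":0,"spin":-8.2},{"dx":-0.187,"dy":-0.216,"dz":0,"spin":-8.2},{"dx":-0.213,"dy":-0.247,"dz":0,"spin":-8.2}]' -1 10; python3 -c "
from h import *
go(-4,141,150)"
```

```text
clock: 0.77
eef_pos: [0.3154, 0.2957, 0.2411]
eef_rot: [-0.246, -3.132, 0.002]
contact_force: [0.8, 0.8, -0.6]
finger_gap: 0.431
t 0.77 tip local [294.9 330. ] z 222.1 F [ 0.8  0.8 -0.6] gap 0.43 spin needed 0.0 tilt 0.1
  shift tool mm [-188.9 -298.8   72.5]
```

```bash
python3 -m handwheel '[{"dx":-0.022,"dy":-0.035},{"dx":-0.044,"dy":-0.070},{"dx":-0.066,"dy":-0.105},{"dx":-0.088,"dy":-0.140},{"dx":-0.110,"dy":-0.175,"dz":0.015},{"dx":-0.132,"dy":-0.210,"dz":0.03},{"dx":-0.154,"dy":-0.243,"dz":0.045},{"dx":-0.174,"dy":-0.276,"dz":0.06}]'; python3 -c "
from h import *
go(-4,141,150)"; python3 -m handwheel '[{"dx":-0.008,"dy":-0.013,"dz":0.008},{"dx":-0.015,"dy":-0.023,"dz":0.013},{"dx":-0.015,"dy":-0.023,"dz":0.013},{"dx":-0.015,"dy":-0.023,"dz":0.013}]';python3 -c "
from h import *
go(-4,141,110)
for n in('top','side'):
    im=optics.grab_frame(n)[:,:,::-1]; cv2.imwrite(n+'1.png',im)
a=cv2.resize(cv2.imread('top1.png')[120:280,160:340],(400,356));b=cv2.resize(cv2.imread('side1.png')[110:270,180:330],(400,427))
b=cv2.resize(b,(400,356));cv2.imwrite('pics/m1.png',np.hstack([a,b]))"
```

```text
t 0.77 tip local [294.9 330. ] z 222.1 F [ 0.8  0.8 -0.6] gap 0.43 spin needed 0.0 tilt 0.1
  shift tool mm [-188.9 -298.8   72.5]
t 0.77 tip local [294.9 330. ] z 222.1 F [ 0.8  0.8 -0.6] gap 0.43 spin needed 0.0 tilt 0.1
  shift tool mm [-188.9 -298.8  112.5]invalid input at $[0]: expected keys dx, dy, dz, spin
invalid input at $[0]: expected keys dx, dy, dz, spin
```

View pics/m1.png

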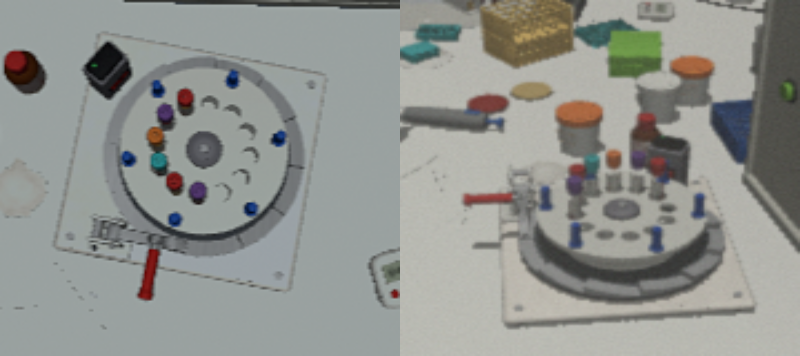

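The arm didn't move because every row needs all four keys. The crops show the unobstructed scene, with the roller (left crop, 150,272) level and pointing toward the robot.

```bash
python3 -m handwheel '[{"dx":-0.022,"dy":-0.035,"dz":0,"spin":0},{"dx":-0.044,"dy":-0.070,"dz":0,"spin":0},{"dx":-0.066,"dy":-0.105,"dz":0,"spin":0},{"dx":-0.088,"dy":-0.140,"dz":0,"spin":0},{"dx":-0.110,"dy":-0.175,"dz":0.015,"spin":0},{"dx":-0.132,"dy":-0.210,"dz":0.03,"spin":0},{"dx":-0.154,"dy":-0.243,"dz":0.045,"spin":0},{"dx":-0.174,"dy":-0.276,"dz":0.06,"spin":0}]' >/dev/null; python3 -c "
from h import *
go(-4,141,150)"
```

```text
t 1.53 tip local [ 20.8 159.3] z 166.4 F [ 0.2  1.3 -0.1] gap 0.01 spin needed -0.4 tilt 0.2
  shift tool mm [-18.4 -24.6  16.5]
```

```bash
python3 -m handwheel '[{"dx":-0.010,"dy":-0.012,"dz":0.016,"spin":0},{"dx":-0.018,"dy":-0.025,"dz":0.03,"spin":0},{"dx":-0.018,"dy":-0.025,"dz":0.04,"spin":0},{"dx":-0.018,"dy":-0.025,"dz":0.04,"spin":0},{"dx":-0.018,"dy":-0.025,"dz":0.04,"spin":0}]' >/dev/null; python3 -c "
from h import *
go(-4,141,65)
for n in('top','side'):
    im=optics.grab_frame(n)[:,:,::-1]; cv2.imwrite(n+'1.png',im)
a=cv2.resize(cv2.imread('top1.png')[150:270,180:315],(400,356));b=cv2.resize(cv2.imread('side1.png')[130:250,190:325],(400,356))
cv2.imwrite('pics/m2.png',np.hstack([a,b]))"
```

```text
t 1.95 tip local [ -3.6 142.1] z 126.1 F [-0.4  0.   0.3] gap 0.0 spin needed -0.3 tilt 0.2
  shift tool mm [-1.1 -0.3 61.1]
```

View pics/m2.png

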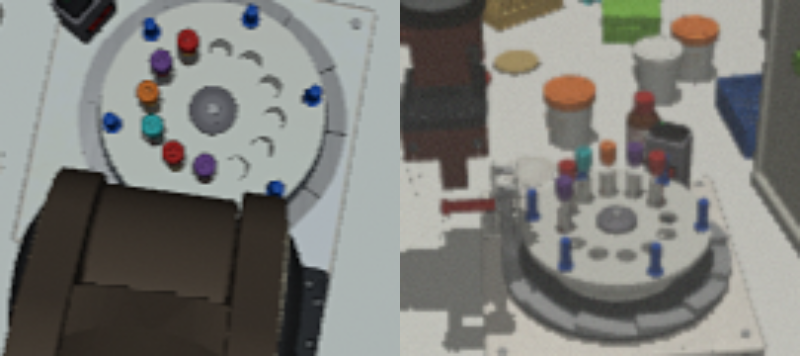

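The side crop shows the shut fingertip at (455,180), above and in line with the roller's free part at (467,207). The gripper hides the roller from the top camera. I'll lower the tip on the robot-right side of the roller.

```bash
python3 -m handwheel '[{"dx":-0.001,"dy":-0.002,"dz":0.02,"spin":0},{"dx":-0.001,"dy":-0.004,"dz":0.04,"spin":0},{"dx":-0.001,"dy":-0.004,"dz":0.06,"spin":0},{"dx":-0.001,"dy":-0.004,"dz":0.06,"spin":0},{"dx":-0.001,"dy":-0.004,"dz":0.06,"spin":0}]' >/dev/null; python3 -c "
from h import *
go(30,141,65)"
```

```text
t 2.47 tip local [ -6.7 140.8] z 67.4 F [0.8 0.5 0.5] gap 0.0 spin needed -0.2 tilt 0.1
  shift tool mm [ 0.4 36.7  2.3]
```

```bash
python3 -m handwheel '[{"dx":0,"dy":0.006,"dz":0,"spin":0},{"dx":0,"dy":0.012,"dz":0,"spin":0},{"dx":0,"dy":0.018,"dz":0,"spin":0},{"dx":0,"dy":0.024,"dz":0,"spin":0},{"dx":0,"dy":0.030,"dz":0,"spin":0},{"dx":0,"dy":0.036,"dz":0,"spin":0},{"dx":0,"dy":0.042,"dz":0,"spin":0},{"dx":0,"dy":0.048,"dz":0,"spin":0}]' >/dev/null; python3 -c "
from h import *
go(88,141,65)
im=optics.grab_frame('side')
for c,s in blobs(im,(0,130,50),(8,255,255),(190,170,260,230))+blobs(im,(172,130,50),(180,255,255),(190,170,260,230)): print(c,s)
w=[np.append(T+RC@[x,.155],z) for x,z in((.03,.077),(.055,.101),(.075,.105),(.1,.098),(.119,.079))]
print(proj('side',w).round(1))"
```

```text
t 3.13 tip local [ 42.1 140.6] z 67.3 F [-0.1 -0.3  0.9] gap 0.0 spin needed -0.2 tilt 0.1
  shift tool mm [ 0.6 45.9  2.2]
[246.27272727 185.45454545] [244 184   5   4  11]
[[204.3 200.3]
 [203.6 188. ]
 [203.5 182.7]
 [203.8 179.9]
 [204.4 181.7]]
```

```bash
python3 -m handwheel '[{"dx":0,"dy":0.006,"dz":0,"spin":0},{"dx":0,"dy":0.012,"dz":0,"spin":0},{"dx":0,"dy":0.018,"dz":0,"spin":0},{"dx":0,"dy":0.024,"dz":0,"spin":0},{"dx":0,"dy":0.030,"dz":0,"spin":0},{"dx":0,"dy":0.036,"dz":0,"spin":0},{"dx":0,"dy":0.042,"dz":0,"spin":0},{"dx":0,"dy":0.048,"dz":0,"spin":0}]' >/dev/null; python3 -c "
from h import *
go(-20,141,140)
for n in('top','side'):
    im=optics.grab_frame(n)[:,:,::-1]; cv2.imwrite(n+'1.png',im)
a=cv2.resize(cv2.imread('top1.png')[150:270,180:315],(400,356));b=cv2.resize(cv2.imread('side1.png')[130:250,190:325],(400,356))
cv2.imwrite('pics/m3.png',np.hstack([a,b]))"
```

```text
t 3.85 tip local [ 92.1 140.5] z 67.2 F [-0.1 -1.  -0.5] gap 0.01 spin needed -0.1 tilt 0.1
  shift tool mm [   0.2 -112.2  -72.7]
```

View pics/m3.png

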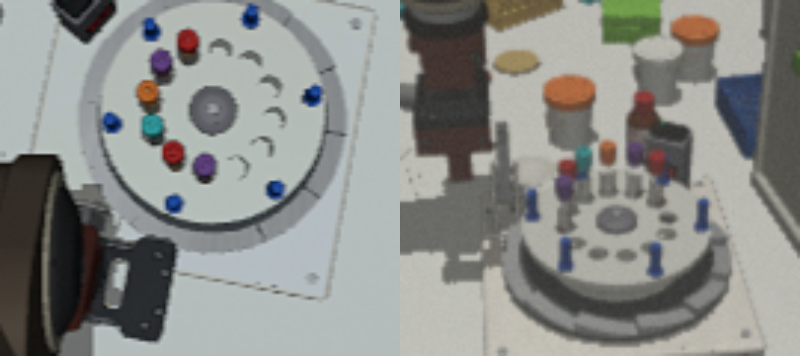

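The side crop shows the pawl arm standing up at (503,150), so it's laid back. The roller is hidden behind the gripper. I'll back off and lift.

```bash
python3 -m handwheel '[{"dx":0,"dy":-0.025,"dz":0,"spin":0},{"dx":0,"dy":-0.05,"dz":-0.02,"spin":0},{"dx":0,"dy":-0.075,"dz":-0.05,"spin":0},{"dx":0,"dy":-0.100,"dz":-0.08,"spin":0},{"dx":0,"dy":-0.130,"dz":-0.085,"spin":0},{"dx":0.01,"dy":-0.165,"dz":-0.085,"spin":0},{"dx":0.04,"dy":-0.17,"dz":-0.085,"spin":0},{"dx":0.07,"dy":-0.17,"dz":-0.085,"spin":0}]' >/dev/null; python3 -c "
from h import *
go(-76,-52,145)
for n in('side','top'):
    im=optics.grab_frame(n); cv2.imwrite(n+'1.png',im[:,:,::-1])
for c,s in blobs(im,(0,130,50),(8,255,255),(180,215,245,270))+blobs(im,(172,130,50),(180,255,255),(180,215,245,270)):
    print('roller top',c,s,RC.T@(ray('top',c,.08)[:2]-T)*1e3)"
```

```text
t 4.62 tip local [-79.9 211.3] z 152.3 F [0.  1.2 0.2] gap 0.01 spin needed -0.4 tilt 0.2
  shift tool mm [-263.2    5.5    7.8]
roller top [187.23076923 235.92307692] [183 225   9  22 104] [120.52433948 134.14837962]
```

The roller is at local x≈120 and y≈134, so it's laid right back. My dx sign was reversed, but that did no harm. Next I'll go over the wheel to a point behind the peg.

```bash
python3 -m handwheel '[{"dx":-0.030,"dy":0.002,"dz":0,"spin":0},{"dx":-0.065,"dy":0.004,"dz":0,"spin":0},{"dx":-0.100,"dy":0.004,"dz":0,"spin":0},{"dx":-0.135,"dy":0.004,"dz":0,"spin":0},{"dx":-0.170,"dy":0.004,"dz":0,"spin":0},{"dx":-0.205,"dy":0.004,"dz":0,"spin":0},{"dx":-0.240,"dy":0.004,"dz":0,"spin":0},{"dx":-0.263,"dy":0.004,"dz":0,"spin":0}]' >/dev/null;  python3 -m handwheel '[{"dx":-0.003,"dy":0,"dz":0.00,"spin":0},{"dx":-0.003,"dy":0,"dz":0.0,"spin":0},{"dx":-0.003,"dy":0,"dz":0.0,"spin":0}]' >/dev/null; python3 -c "
from h import *
go(-76,-52,80)
for n in('top','side'):
    im=optics.grab_frame(n)[:,:,::-1]; cv2.imwrite(n+'1.png',im)
a=cv2.resize(cv2.imread('top1.png')[150:270,180:315],(400,356));b=cv2.resize(cv2.imread('side1.png')[110:230,200:335],(400,356))
cv2.imwrite('pics/m4.png',np.hstack([a,b]))"
```

```text
t 5.63 tip local [-74.8 -53. ] z 149.6 F [ 0.1 -0.3 -0.3] gap 0.0 spin needed -0.1 tilt 0.2
  shift tool mm [ 0.7 -1.2 69.6]
```

View pics/m4.png

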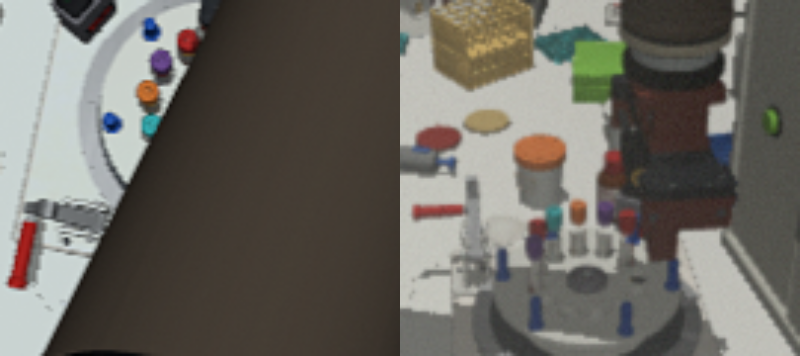

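The side crop shows the fingertip above the tray near (663,255), behind the 195° peg (625,318) and clear of the 255° peg (672,275). I'll descend.

```bash
python3 -m handwheel '[{"dx":0,"dy":0,"dz":0.02,"spin":0},{"dx":0,"dy":0,"dz":0.04,"spin":0},{"dx":0,"dy":-0.001,"dz":0.06,"spin":0},{"dx":0,"dy":-0.001,"dz":0.069,"spin":0},{"dx":0,"dy":-0.001,"dz":0.069,"spin":0},{"dx":0,"dy":-0.001,"dz":0.069,"spin":0}]' >/dev/null
cat >> h.py <<'E'
def wheel(n,box):
    """peg azimuth, from blobs in view n"""
    im=optics.grab_frame(n)
    for c,s in blobs(im,(105,110,40),(128,255,255),box,12):
        l=RC.T@(ray(n,c,.0865)[:2]-T)*1e3; print("  peg",n,c.round(1),s[4],l.round(1),"r %.1f az %.1f"%(np.hypot(*l),np.degrees(np.arctan2(l[1],l[0]))%360))
    return im
SB=(225,190,310,250); TB=(195,150,305,235)
E
python3 -c "
from h import *
go(-76,-30,80)
wheel('side',(220,185,330,235));wheel('top',TB)"
```

```text
t 6.23 tip local [-75.7 -52.1] z 81.9 F [ 0.5  0.3 -0.4] gap 0.0 spin needed -0.2 tilt 0.1
  shift tool mm [22.1 -0.3  2. ]
  peg side [275.9 217.1] 18 [-74.8 -26.8] r 79.5 az 199.7
  peg top [230.6 159.7] 33 [ 57.8 -51.5] r 77.4 az 318.3
  peg top [217.2 191.1] 33 [73.8 24.5] r 77.7 az 18.4
```

```bash
python3 -m handwheel '[{"dx":0.006,"dy":0,"dz":0,"spin":0},{"dx":0.012,"dy":0,"dz":0,"spin":0},{"dx":0.018,"dy":0,"dz":0,"spin":0},{"dx":0.023,"dy":0,"dz":0,"spin":0},{"dx":0.028,"dy":0,"dz":0,"spin":0},{"dx":0.033,"dy":0,"dz":0,"spin":0},{"dx":0.038,"dy":0,"dz":0,"spin":0},{"dx":0.042,"dy":0,"dz":0,"spin":0}]' >/dev/null; python3 -c "
from h import *
go(-76,3,80)
wheel('side',(220,185,330,235));wheel('top',TB)"
```

```text
t 7.00 tip local [-77.1 -11.1] z 83.5 F [ 3.2 -3.   0.7] gap 0.0 spin needed -0.2 tilt 0.1
  shift tool mm [14.1  1.   3.5]
  peg side [237.9 193. ] 16 [40.7 61.8] r 74.0 az 56.6
  peg side [264.4 219.4] 18 [-80.8   3.5] r 80.9 az 177.5
  peg top [242.9 153.7] 32 [ 33.  -70.3] r 77.7 az 295.2
  peg top [218.3 177.2] 34 [77.5 -7. ] r 77.9 az 354.8
  peg top [226.6 210.5] 31 [45.  63.7] r 78.0 az 54.7
```

```bash
python3 -m handwheel '[{"dx":0.003,"dy":0,"dz":0,"spin":0},{"dx":0.006,"dy":0,"dz":0,"spin":0},{"dx":0.008,"dy":0,"dz":0,"spin":0},{"dx":0.010,"dy":0,"dz":0,"spin":0},{"dx":0.010,"dy":0,"dz":0,"spin":0},{"dx":0.010,"dy":0,"dz":0,"spin":0}]' >/dev/null; python3 -c "
from h import *
go(-76,3,80)
wheel('side',(220,185,330,235));wheel('top',TB)"
```

```text
t 7.60 tip local [-75.5   0.2] z 83.0 F [ 1.2 -0.2 -0.4] gap 0.01 spin needed -0.2 tilt 0.1
  shift tool mm [ 2.8 -0.5  3. ]
  peg side [288.3 193.7] 23 [ 21.7 -76.3] r 79.4 az 285.9
  peg side [287.4 211.2] 19 [-54.6 -60. ] r 81.2 az 227.7
  peg side [259.5 219.5] 16 [-79.7  15.7] r 81.2 az 168.8
  peg top [247.4 153.1] 33 [ 23.1 -73.6] r 77.1 az 287.4
  peg top [219.8 173.1] 30 [ 75.9 -16.9] r 77.8 az 347.5
  peg top [223.6 206.8] 29 [53.2 56.7] r 77.8 az 46.8
```

```bash
python3 -m handwheel '[{"dx":-0.008,"dy":0,"dz":0,"spin":0},{"dx":-0.012,"dy":0,"dz":-0.02,"spin":0},{"dx":-0.012,"dy":0,"dz":-0.05,"spin":0},{"dx":-0.012,"dy":0,"dz":-0.08,"spin":0},{"dx":0.01,"dy":0,"dz":-0.08,"spin":0},{"dx":0.04,"dy":0,"dz":-0.08,"spin":0},{"dx":0.075,"dy":0,"dz":-0.08,"spin":0},{"dx":0.110,"dy":0.01,"dz":-0.08,"spin":0}]' >/dev/null;python3 -c "
from h import *
go(152,142,160)"
```

```text
t 8.37 tip local [-67.4 111.3] z 163.0 F [-0.6 -0.1  0.1] gap 0.01 spin needed -0.3 tilt 0.1
  shift tool mm [ 31.9 219.2   3. ]
```

```bash
python3 -m handwheel '[{"dx":0.01,"dy":0.03,"dz":0,"spin":0},{"dx":0.02,"dy":0.065,"dz":0,"spin":0},{"dx":0.031,"dy":0.1,"dz":0,"spin":0},{"dx":0.031,"dy":0.135,"dz":0,"spin":0},{"dx":0.031,"dy":0.17,"dz":0,"spin":0},{"dx":0.031,"dy":0.2,"dz":0,"spin":0},{"dx":0.031,"dy":0.22,"dz":0,"spin":0},{"dx":0.031,"dy":0.22,"dz":0,"spin":0}]' >/dev/null;python3 -c "
from h import *
go(152,142,65)
wheel('side',(220,185,330,235));wheel('top',TB)
for n in('top','side'):
    im=optics.grab_frame(n)[:,:,::-1]; cv2.imwrite(n+'1.png',im)
a=cv2.resize(cv2.imread('top1.png')[150:270,160:295],(400,356));b=cv2.resize(cv2.imread('side1.png')[110:230,190:325],(400,356))
cv2.imwrite('pics/m5.png',np.hstack([a,b]))"
```

```text
t 9.03 tip local [157.7 141.5] z 162.7 F [ 0.4 -0.2  0.3] gap 0.0 spin needed 0.0 tilt 0.2
  shift tool mm [ 0.2 -5.8 97.7]
  peg top [247.4 153.1] 33 [ 23.1 -73.6] r 77.1 az 287.4
  peg top [278.8 166.2] 33 [-52.3 -56.6] r 77.1 az 227.2
  peg top [219.8 173.1] 29 [ 76.  -16.9] r 77.9 az 347.5
  peg top [282.8 200. ] 29 [-74.3  17.9] r 76.4 az 166.5
  peg top [223.5 206.8] 28 [53.3 56.7] r 77.8 az 46.8
  peg top [255.4 220.6] 28 [-22.   74.4] r 77.6 az 106.5
```

View pics/m5.png

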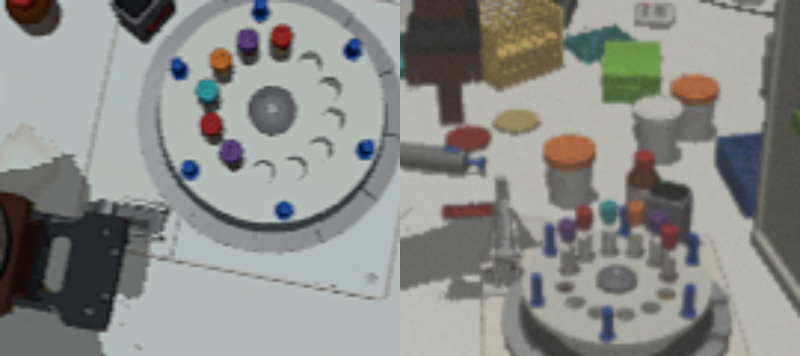

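The top crop shows the orange cap (220,60) now in line with the reader, and the six pegs average to a joint of about -28°. The side crop shows the roller laid back at (470,211). I'll descend on its far side.

```bash
python3 -m handwheel '[{"dx":0,"dy":0,"dz":0.025,"spin":0},{"dx":0,"dy":-0.002,"dz":0.05,"spin":0},{"dx":0,"dy":-0.004,"dz":0.075,"spin":0},{"dx":0,"dy":-0.004,"dz":0.096,"spin":0},{"dx":0,"dy":-0.004,"dz":0.096,"spin":0},{"dx":0,"dy":-0.004,"dz":0.096,"spin":0}]' >/dev/null; python3 -c "
from h import *
go(94,141,65)"
```

```text
t 9.73 tip local [145.7 141.5] z 66.6 F [-0.2  0.4 -0.3] gap 0.0 spin needed -0.5 tilt 0.3
  shift tool mm [ -1.  -51.7   1.7]
```

```bash
python3 -m handwheel '[{"dx":0,"dy":-0.006,"dz":0,"spin":0},{"dx":0,"dy":-0.012,"dz":0,"spin":0},{"dx":0,"dy":-0.018,"dz":0,"spin":0},{"dx":0,"dy":-0.024,"dz":0,"spin":0},{"dx":0,"dy":-0.030,"dz":0,"spin":0},{"dx":0,"dy":-0.036,"dz":0,"spin":0},{"dx":0,"dy":-0.041,"dz":0,"spin":0},{"dx":0,"dy":-0.046,"dz":0,"spin":0}]' >/dev/null; python3 -c "
from h import *
go(92,141,65)"
python3 -m handwheel '[{"dx":0,"dy":-0.003,"dz":0,"spin":0},{"dx":0,"dy":-0.006,"dz":0,"spin":0},{"dx":0,"dy":-0.009,"dz":0,"spin":0},{"dx":0,"dy":-0.009,"dz":0,"spin":0},{"dx":0,"dy":-0.009,"dz":0,"spin":0}]'>/dev/null;  python3 -c "
from h import *
go(150,141,65)
for n in('side','top'):
    im=optics.grab_frame(n); cv2.imwrite(n+'1.png',im[:,:,::-1])
    print([ (n,c.round(1),s) for c,s in blobs(im,(0,130,50),(8,255,255),(180,170,260,270),15)+blobs(im,(172,130,50),(180,255,255),(180,170,260,270),15)])
"
```

```text
t 10.40 tip local [ 98.9 142. ] z 66.7 F [0.7 0.1 0.5] gap 0.01 spin needed -0.6 tilt 0.3
  shift tool mm [-1.1 -6.9  1.8]
t 10.82 tip local [ 89.9 142.1] z 66.8 F [-0.4  0.2 -1. ] gap 0.01 spin needed -0.6 tilt 0.3
  shift tool mm [-0.5 60.1  1.6]
[('side', array([211.8, 190.2]), array([205, 189,  16,   4,  44], dtype=int32))]
[('top', array([230.9, 191.6]), array([228, 188,   7,   8,  43], dtype=int32)), ('top', array([210.8, 231.2]), array([210, 227,   3,  11,  24], dtype=int32)), ('top', array([220.9, 246. ]), array([218, 238,   6,  16,  43], dtype=int32))]
```

```bash
python3 -m handwheel '[{"dx":0,"dy":-0.003,"dz":0,"spin":0},{"dx":0,"dy":-0.006,"dz":0,"spin":0},{"dx":0,"dy":-0.008,"dz":0,"spin":0},{"dx":0,"dy":-0.008,"dz":0,"spin":0}]'>/dev/null;  python3 -c "
from h import *
go(150,141,65)
for n in('side','top'):
    im=optics.grab_frame(n); cv2.imwrite(n+'1.png',im[:,:,::-1])
    print([ (n,c.round(1),s) for c,s in blobs(im,(0,130,50),(8,255,255),(180,170,260,270),15)+blobs(im,(172,130,50),(180,255,255),(180,170,260,270),15)])
print(proj('side',[np.append(T+RC@[x,.135],z) for x,z in((.03,.077),(.04,.091),(.055,.101),(.075,.105))]).round(1))
a=cv2.resize(cv2.imread('top1.png')[150:270,180:315],(400,356));b=cv2.resize(cv2.imread('side1.png')[130:250,190:325],(400,356))
cv2.imwrite('pics/m6.png',np.hstack([a,b]))"
```

```text
t 11.25 tip local [ 81.5 142.2] z 66.8 F [ 0.  -0.7 -0.6] gap 0.01 spin needed -0.6 tilt 0.3
  shift tool mm [-0.5 68.5  1.6]
[('side', array([209.5, 198.7]), array([206, 198,   7,   3,  15], dtype=int32))]
[('top', array([230.9, 191.5]), array([228, 188,   7,   8,  42], dtype=int32)), ('top', array([225.2, 246. ]), array([223, 239,   6,  15,  41], dtype=int32))]
[[211.6 199.8]
 [211.2 193.6]
 [210.9 187.5]
 [210.7 182.3]]
```

View pics/m6.png

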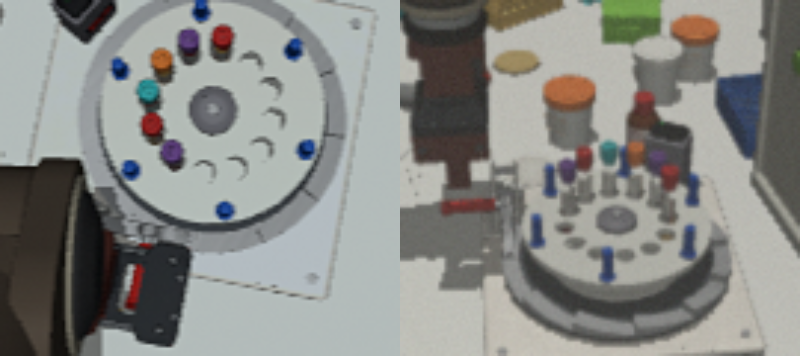

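The side crop shows the roller low at (468,206) with the arm no longer upright, so the pawl has dropped. I'll retreat and check.

```bash
python3 -m handwheel '[{"dx":0,"dy":0.02,"dz":0,"spin":0},{"dx":0,"dy":0.055,"dz":0,"spin":0},{"dx":0,"dy":0.070,"dz":-0.03,"spin":0},{"dx":0,"dy":0.08,"dz":-0.065,"spin":0},{"dx":0,"dy":0.1,"dz":-0.1,"spin":0},{"dx":0,"dy":0.13,"dz":-0.12,"spin":0},{"dx":0,"dy":0.16,"dz":-0.12,"spin":0},{"dx":0,"dy":0.16,"dz":-0.12,"spin":0}]'>/dev/null;  python3 -c "
from h import *
go()
im=wheel('top',TB); cv2.imwrite('top1.png',im[:,:,::-1])
for c,s in blobs(im,(0,130,50),(8,255,255),(180,222,245,270))+blobs(im,(172,130,50),(180,255,255),(180,222,245,270)):
    print('roller top',c,s,RC.T@(ray('top',c,.08)[:2]-T)*1e3)
im0=cv2.imread('top0.png')[:,:,::-1].copy()
for c,s in blobs(im0,(0,130,50),(8,255,255),(180,222,245,270))+blobs(im0,(172,130,50),(180,255,255),(180,222,245,270)): print('start',c,s)
im=optics.grab_frame('side'); cv2.imwrite('side1.png',im[:,:,::-1])
for f in (im,cv2.imread('side0.png')[:,:,::-1].copy()):
    for c,s in blobs(f,(0,130,50),(8,255,255),(190,170,232,230))+blobs(f,(172,130,50),(180,255,255),(190,170,232,230)): print('side',c,s)
a=cv2.resize(cv2.imread('top1.png')[150:270,180:315],(400,356));b=cv2.resize(cv2.imread('side1.png')[130:250,190:325],(400,356))
cv2.imwrite('pics/m7.png',np.hstack([a,b]))"
```

```text
t 12.02 tip local [249.6 140.5] z 187.8 F [-0.2  0.3 -0.3] gap 0.01 spin needed -0.2 tilt 0.2
  peg top [247.5 153. ] 27 [ 23.1 -73.9] r 77.4 az 287.3
  peg top [278.8 166.1] 29 [-52.4 -57. ] r 77.4 az 227.4
  peg top [219.8 172.9] 26 [ 76.1 -17.2] r 78.0 az 347.3
  peg top [282.8 200. ] 29 [-74.3  17.9] r 76.4 az 166.5
  peg top [223.5 206.8] 28 [53.3 56.7] r 77.8 az 46.8
  peg top [255.4 220.6] 28 [-22.   74.4] r 77.6 az 106.5
roller top [226.78431373 242.89215686] [223 232   9  23 102] [ 31.54131176 133.74294277]
start [226.70588235 243.01960784] [222 232  10  23 102]
side [212.93181818 198.56818182] [205 197  17   4  44]
side [213.12820513 198.46153846] [205 197  17   4  39]
```

View pics/m7.png

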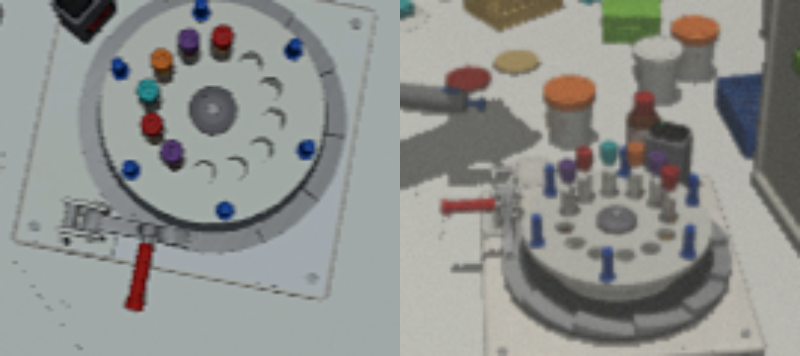

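```bash
python3 -c "
from bench import arm
print(arm.sign_off())"
```

```text
the job is handed in; nothing more can be done
None
```

The wheel is back one notch with the orange-capped tube in front of the reader and the pawl down in its notch. I handed the job in at about 12 s on the clock.

I worked with a shut fingertip in the order asked:
1. **Pawl laid back:** I pushed the red roller up and over. The camera then placed it at x≈120 mm, which matches the laid-back position.
2. **Wheel turned back:** I pushed the wheel back by the 195° peg. The end-of-move readings showed about 4 N or less.
3. **Pawl dropped:** I pushed the roller back over, the pawl dropped by itself, and I backed the arm well clear.

**Last checks:**
- **Wheel angle:** the six pegs put the wheel joint at about -28° (-0.49 rad). That is a little short of the -30° stop, within roughly 1° of camera error, and it did not move when the pawl dropped.
- **Pawl:** the roller is within about 0.2 pixel of its starting position in both views, so the nose is in a tooth root. On a crest it would have shown about 2 pixels off.
- **Tubes:** they look seated in the last pictures.
- **Cup, bottle and timer:** I did not measure these again. The arm stayed above or away from them.

One move command was refused for a missing key before anything moved, and one sideways step went toward the robot instead of the wheel, in free air. Neither touched anything. No check failed or disagreed with another.

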